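Take the stop collar and the bracelet former off the storage bar

ROBOT

A 7-joint arm with a two-finger parallel gripper is mounted at the origin on the work surface. World frame = base frame: x ahead of the robot, y to its left, z up, the work surface at z = 0. Lengths are in m, angles in rad, forces in N, time in s.
With the tool pointing down it reaches from about 0.4 to 0.875 m from the base axis. Payload 19.3 kg.
Tool frame: the origin (TCP) lies at the very end of the fingers, on their centre line; the grasp point (between the pads) lies 19 mm behind it; z points along the fingers, y is the line along which they close (so a half turn about z gives the same grasp; the last joint's range is limited). The gripper opens to 85 mm and grips with 20 to 120 N. Pads are 22 mm wide; open, the fingers measure 114 mm over their backs; the gripper's body (76 mm by 85 mm) begins 54 mm behind the grasp point. The pads swing forward as they close: fully open they stand 13 mm farther back than shut.
Start: joints at [-1.409, 0.521, -0.036, 1.599, 0.021, 1.021, -0.113], TCP at [0.144, 0.608, 0.231] pointing down, gripper open.
Joint ranges: [-2.91, 2.91], [-0.3, 2.13], [-1.5, 1.42], [0.17, 2.43], [-1.26, 4.41], [0.16, 1.93], [-2.52, 2.52]. Speed limits (rad/s): [1.89, 1.89, 2.39, 2.39, 3.01, 3.01, 3.01].

INTERFACE

Orientations are given as [roll, pitch, yaw] about the fixed x, y, z axes, in that order (R = Rz(yaw) Ry(pitch) Rx(roll)).
In Python, from workcell import bot gives the robot as it stands.
- The arm moves only by the tool carry_out, never from a script. Its argument "rows" is a list that holds one entry, the list of rows, each a list of 4 numbers: the shift along the tool's x, y, z in m, then the turn about the tool's z in degrees. In form: [[[x, y, z, twist], ...]]. A call has 1 to 12 rows; each row is the pose to reach, as a shift and turn from the pose commanded when the call began, along the tool's axes at that moment; what a row does not reach only later rows make up. A row lasts 1/12 s, in which the tool goes at most 41.7 mm and 7.16 degrees, less where a joint would pass 70% of its speed; a pose out of reach is approached as far as the arm can. A call with a gripper value outside its range is refused whole. "grip" is the finger opening in m, from 0 to 0.0854, set as the call begins (left out, the last holds). The fingers move at their own pace and stop on an object; "grip_force" is the grip in N (left out, the last holds). Time passes only in rows, so rows that repeat a pose let the fingers close. It gives the time, the measured TCP pose, the force, the opening and the grip force at its end, in the units of the state.
- bot.observe(): the state, without advancing time (a new reading comes with each control period).
- bot.grab_frame(name): name is "scene" or "top" or "wrist"; returns a dict with "pixels" (480x640x3 uint8, red, green, blue), "K" (3x3 intrinsics, pixels), "pose" (4x4, takes a point from camera to world coordinates). Camera axes: x right, y down, z forward; pixel columns grow to the right and rows downward; lengths in m; the calibration is good to about 2 mm. The wrist camera is an equidistant fisheye: a pixel r from the principal point sees the ray r / f radians off the axis. A picture is of the moment at which its call begins. There is no depth.
- bot.job_done(): hands the job in; it is judged then, once.
Trained networks look in a picture, given as the dict that the camera call returned (one of the last four; its "shot" number tells which), for a name from the list of things; names that differ only in an ending like _2 or _b are one class to them, and where a whole thing is asked for, a point or a joint stands for the part that bears it (a point fixed in the world has none). Each returns a list of dicts, best first, with "conf" (0 to 1); they miss things now and then, are a little off and sometimes report something else, mostly with a low value. They report only what shows in the picture. A call takes as long as a camera call. They do not tell look-alikes from the thing itself.
- bot.look_for(picture, label): "position" ([column, row] in pixels, amid what is visible of it).
- bot.regions_of(picture, label): "region" (480x640 bool, what is visible of it) and "position" ([column, row] in pixels, amid what is visible of it).
- bot.spot_point(picture, label): "position" ([column, row] in pixels: a listed point, or the origin of a listed thing).
The state is a dict: "clock": time; "qpos": joint angles; "qd": joint speeds; "joint_efforts": joint torques, N m; "position": TCP position; "tool_rot": TCP orientation; "force": force on the tool from outside, world axes, zero at the start; "moment": the same for the moment, N m; "grip_width": finger opening in m; "finger_force": force on a finger pad.
Only numpy, scipy, OpenCV 4.12 (cv2) and the standard library are available. Lean on these libraries where they do the work, as an engineer would, in place of code of your own. Each camera call takes 0.05 s, during which the arm holds its last target. There are 200 camera calls.

TASK

One of the two bar racks on the jeweller's bench has a square metal stop collar at the free end of its bar and an eight-sided wooden bracelet former behind it. Slide the collar off the end of the bar first and set it down in the low plywood tray, then slide the eight-sided former off after it and set it down in the same tray. Do not drop either piece.

Things in the scene. Friction and masses are not known exactly. Their poses are not given: they have to be found in the camera images.
- stand: Bar rack, fixed: dark wood base 200 x 90 x 22 mm, steel post (140 mm high), level round steel bar, 12 mm thick, its axis 130 mm above the bench along the rack's x. Origin: on the bench under the bar, mid base. +x runs from free end (x = -80 mm, open) to post (stop at x = +66 mm); the free end points roughly to the robot. A like rack with a knob on its bar end and a round former is a bystander.
- collar: Stop collar: square aluminium block 44 x 44 mm, 24 mm thick along the bar, 22 mm round hole, 0.11 kg, loose on the bar near its free end. A brass thumbscrew stands 10 mm out of its top, already loose. Origin: centre of the block and hole; x along the hole (as the rack's x), z up. It hangs with its centre 5 mm below the bar's axis: raise it 5 mm to slide freely. 25 mm or more of bare bar behind it.
- former: Bracelet former: regular eight-sided disc of pale wood, 60 mm across flats, 26 mm thick along the bar, 22 mm hole, 0.06 kg, hanging loose on the bar behind the collar. Origin: its centre; x along the hole (as the rack's x), z up. Flats lie left, right, top and bottom; its centre hangs 5 mm below the bar's axis.
- tray: Low open plywood tray, 180 (x) x 140 (y) x 30 mm outside, walls and floor 5 mm thick, fixed to the bench, empty. Origin: centre of its underside, on the bench. z is up.
Things that resemble listed ones, but are neither listed nor needed, are in the scene too. Leave any green look-alike of the former alone.

How it is judged:
On the way:
1. the collar stands released in the tray while the former is still on the bar (x of collar in the frame of tray between -0.082 and 0.082 m and y of collar in the frame of tray between -0.062 and 0.062 m and z of collar in the frame of tray between 0 and 0.045 m and linear speed of collar below 0.03 m/s and angular speed of collar below 0.5 rad/s and x of former in the frame of stand between -0.08 and 0.075 m and y of former in the frame of stand between -0.02 and 0.02 m and z of former in the frame of stand between 0.11 and 0.15 m and contact force between the fingers and collar below 0.2 N), for 0.2 s.
At the end, for the whole second after the job is handed in: The collar and the eight-sided former both lie in the tray and at rest: each centre inside the tray's walls (within 82 mm and 62 mm of the tray's centre along its x and y) and less than 45 mm above the bench. Any attitude will do (x of collar in the frame of tray between -0.082 and 0.082 m and y of collar in the frame of tray between -0.062 and 0.062 m and z of collar in the frame of tray between 0 and 0.045 m and x of former in the frame of tray between -0.082 and 0.082 m and y of former in the frame of tray between -0.062 and 0.062 m and z of former in the frame of tray between 0 and 0.045 m and linear speed of each of collar, former below 0.03 m/s and angular speed of each of collar, former below 0.5 rad/s); the robot touches nothing.
It fails at once if the collar is dropped (it moves faster than 0.9 m/s out of the fingers, a fall of about 40 mm) (linear speed of collar above 0.9 m/s and contact force between the fingers and collar below 0.3 N).
It fails at once if the former is dropped (it moves faster than 0.9 m/s out of the fingers, a fall of about 40 mm) (linear speed of former above 0.9 m/s and contact force between the fingers and former below 0.3 N).
It also fails if it takes over 72 s, if anything falls off the work surface, if the arm or the gripper's body presses on something with over 40 N, if the wrist force passes 120 N, or if a joint passes its speed limit or range.

## Working session

There is one attempt and no reset: what is moved stays moved. The work goes in short steps, Python scripts to look and compute and a tool call to move; the robot and the scene stay as the last step left them, time stands still between calls to the robot, and variables do not carry over. Pictures are saved under pics/ and viewed, at most 10 in all, crops included, and the job is handed in when it is done.

Besides the shell and the picture viewer there is one more tool, called after ">>>" by a JSON object that holds its "op" and its "data". carry_out: Moves the arm, as the interface text tells. Its arguments: {"type":"object","properties":{"rows":{"type":"array","items":{"type":"array","items":{"type":"array","items":{"type":"number"}}}},"grip":{"type":"number"},"grip_force":{"type":"number"}},"required":["rows"]}

```bash
mkdir -p pics; python3 - <<'E'
from workcell import bot
import cv2,numpy as np
s=bot.observe();print({k:np.round(v,3) for k,v in s.items()})
ims=[]
for c in("scene","top"):
    f=bot.grab_frame(c);cv2.imwrite(f"pics/{c}0.png",f["pixels"][:,:,::-1]);print(c,np.round(f["K"],1).tolist(),np.round(f["pose"],3).tolist())
    for l in("stand","collar","former","tray"):
        print(l,[(np.round(d["position"]),round(d["conf"],2)) for d in bot.spot_point(f,l)])
E
```

```text
{'clock': np.float64(0.0), 'qpos': array([-1.409,  0.522, -0.036,  1.6  ,  0.021,  1.021, -0.113]), 'qd': array([ 0.   ,  0.   , -0.001, -0.001, -0.001,  0.   ,  0.001]), 'joint_efforts': array([ 1.0000e-03, -9.2712e+01,  1.9810e+00, -3.6994e+01,  1.8000e-02,
        8.0000e-03, -0.0000e+00]), 'position': array([0.144, 0.608, 0.231]), 'tool_rot': array([-3.14,  0.  ,  2.91]), 'force': array([-0.021,  0.191,  0.705]), 'moment': array([-0.044, -0.037, -0.01 ]), 'finger_force': np.float64(0.0), 'grip_width': np.float64(0.085)}
scene [[435.4, 0.0, 321.0], [0.0, 435.4, 243.6], [0.0, 0.0, 1.0]] [[-0.715, 0.501, -0.488, 1.051], [0.7, 0.513, -0.498, 0.507], [0.001, -0.697, -0.717, 0.827], [0.0, 0.0, 0.0, 1.0]]
stand [(array([382., 346.]), 0.77)]
collar [(array([416., 300.]), 0.84)]
former [(array([334., 310.]), 0.79), (array([441., 369.]), 0.76), (array([379., 317.]), 0.72)]
tray [(array([300., 279.]), 0.58), (array([416., 299.]), 0.46)]
top [[525.4, 0.0, 314.7], [0.0, 525.4, 227.7], [0.0, 0.0, 1.0]] [[0.002, -0.998, 0.069, 0.503], [-1.0, -0.004, -0.017, 0.034], [0.018, -0.069, -0.997, 1.229], [0.0, 0.0, 0.0, 1.0]]
stand [(array([213., 221.]), 0.58)]
collar [(array([198., 243.]), 0.72)]
former [(array([157., 228.]), 0.68), (array([203., 204.]), 0.67), (array([269., 210.]), 0.66)]
tray [(array([325., 220.]), 0.6)]
```

View pics/scene0.png

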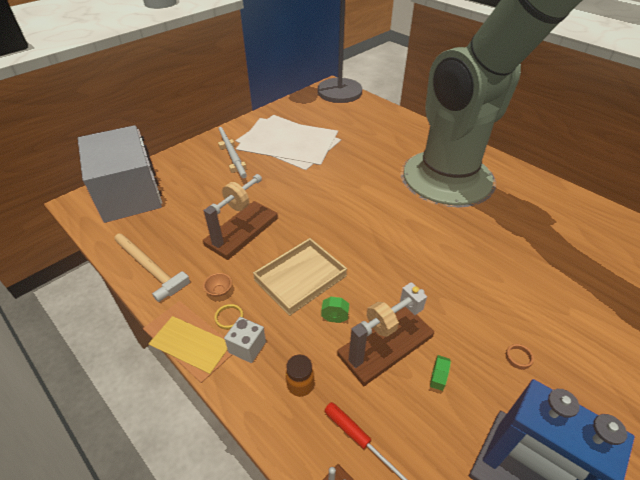

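View pics/top0.png

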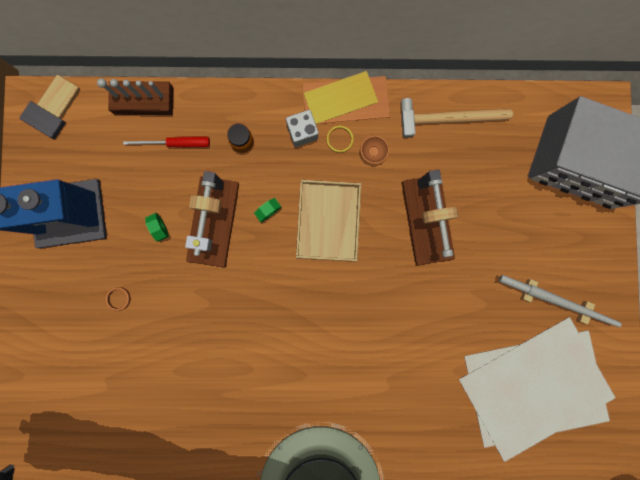

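Top view: wanted rack at left, with the collar at (198,243), pale octagon former (203,204), post (210,180) and tray (328,220). Possible confusions in the top view are the green pieces (157,228) and (269,210), and the round former on the knobbed rack (440,214). By its description I choose the rack at (212,220), and I'll check it in a crop.

```bash
cat > h.py <<'E'
from workcell import bot
import cv2,numpy as np
def ray(f,p):
    K,T=f["K"],f["pose"];d=T[:3,:3]@np.linalg.inv(K)@np.r_[p,1.];return T[:3,3],d/np.linalg.norm(d)
def atz(f,p,z):
    o,d=ray(f,p);return o+d*(z-o[2])/d[2]
def tri(fs,ps):
    A=np.zeros((3,3));b=np.zeros(3)
    for f,p in zip(fs,ps):
        o,d=ray(f,p);M=np.eye(3)-np.outer(d,d);A+=M;b+=M@o
    return np.linalg.solve(A,b)
E
python3 - <<'E'
from h import *
T=bot.grab_frame("top");S=bot.grab_frame("scene")
def near(f,l,p):
    c=bot.spot_point(f,l);return min((d["position"] for d in c),key=lambda q:np.hypot(*(np.array(q)-p)))
for l,a,b in(("collar",(198,243),(414,298)),("former",(203,204),(382,318)),("tray",(328,220),(300,277)),("stand",(213,221),(382,346))):
    p,q=near(T,l,a),near(S,l,b);print(l,np.round(p,1),np.round(q,1),"tri",np.round(tri([T,S],[p,q]),4),"topz",np.round(atz(T,p,.125 if l in("collar","former") else 0),4))
a=cv2.resize(T["pixels"][165:275,175:255],(400,550),interpolation=cv2.INTER_CUBIC)
b=cv2.resize(S["pixels"][275:385,330:410+30],(400,400),interpolation=cv2.INTER_CUBIC)
b=np.vstack([b,np.zeros((150,400,3),np.uint8)])
cv2.imwrite("pics/crop.png",np.hstack([a,b])[:,:,::-1])
E
```

```text
collar [198.1 242.5] [413.9 299.5] tri [0.5475 0.2594 0.1222] topz [0.5476 0.2585 0.125 ]
former [205.1 205. ] [381.4 319.6] tri [0.6282 0.2452 0.1192] topz [0.6266 0.2452 0.125 ]
tray [326.9 220. ] [294.7 276.2] tri [ 0.6115 -0.0218  0.0073] topz [ 0.6065 -0.0164  0.    ]Traceback (most recent call last):
  File "<stdin>", line 6, in <module>
  File "<stdin>", line 4, in near
ValueError: min() iterable argument is empty
```

```bash
python3 - <<'E'
from h import *
T=bot.grab_frame("top");S=bot.grab_frame("scene")
a=cv2.resize(T["pixels"][165:275,175:255],(400,550),interpolation=cv2.INTER_CUBIC)
b=cv2.resize(S["pixels"][275:385,330:440],(400,400),interpolation=cv2.INTER_CUBIC)
b=np.vstack([b,np.zeros((150,400,3),np.uint8)])
cv2.imwrite("pics/crop.png",np.hstack([a,b])[:,:,::-1])
for p in((300,181),(360,181),(358,260),(297,259)):print(np.round(atz(T,p,.03),3))
E
```

```text
[0.694 0.047 0.03 ]
[ 0.694 -0.091  0.03 ]
[ 0.513 -0.086  0.03 ]
[0.515 0.053 0.03 ]
```

View pics/crop.png

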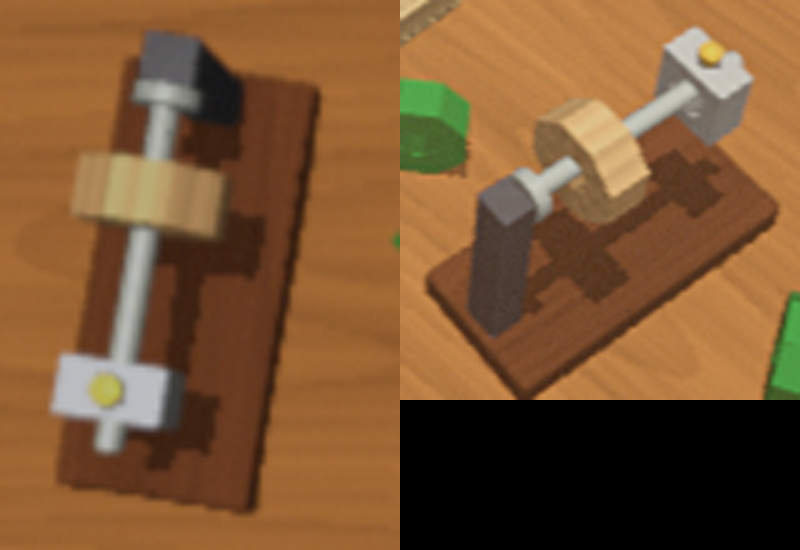

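The crop shows the collar with its brass thumbscrew at the free end and the pale octagon behind it, so the choice holds. The green pieces are separate. I'll move above the collar next.

```bash
cat >> h.py <<'E'
from scipy.spatial.transform import Rotation as Ro
def go(x,y,z,yawdeg):
    s=bot.observe();R=Ro.from_euler("xyz",s["tool_rot"]);d=R.inv().apply(np.array([x,y,z])-s["position"])
    tw=-(yawdeg-np.degrees(s["tool_rot"][2])+180)%360
    tw=tw-360 if tw>180 else tw
    tw=(-(yawdeg-np.degrees(s["tool_rot"][2]))+180)%360-180
    print("shift mm",np.round(d*1e3,1),"twist",round(tw,2),"clock",round(float(s["clock"]),2))
E
sed -i '/tw=-(yaw/d;/tw=tw-360/d' h.py
python3 -c "
from h import *
go(.5475,.259,.231,170.4)"
```

```text
shift mm [-4.733e+02 -2.472e+02  3.000e-01] twist -3.68 clock 1.05
```

>>> {"op": "carry_out", "data": {"rows": [[[-0.01, -0.005, 0, 0], [-0.035, -0.018, 0, -1], [-0.07, -0.036, 0, -2], [-0.105, -0.055, 0, -3], [-0.14, -0.073, 0, -3.7], [-0.175, -0.091, 0, -3.7], [-0.21, -0.11, 0, -3.7], [-0.245, -0.128, 0, -3.7], [-0.28, -0.146, 0, -3.7], [-0.315, -0.165, 0, -3.7], [-0.34, -0.178, 0, -3.7], [-0.35, -0.183, 0, -3.7]]], "grip": 0.085}}

```text
clock: 2.05
position: [0.4457, 0.3452, 0.2315]
tool_rot: [-3.141, 0.002, 2.969]
force: [1.0, -0.9, 0.1]
grip_width: 0.0851
finger_force: 0.0
```

```bash
python3 -c "
from h import *
go(.5475,.259,.201,170.4)"
```

```text
shift mm [-115.   -67.4   30.7] twist -0.29 clock 2.05
```

>>> {"op": "carry_out", "data": {"rows": [[[-0.02, -0.012, 0.005, 0], [-0.05, -0.03, 0.01, 0], [-0.08, -0.047, 0.02, 0], [-0.105, -0.062, 0.028, 0], [-0.115, -0.067, 0.031, 0], [-0.115, -0.067, 0.031, 0], [-0.115, -0.067, 0.031, 0], [-0.115, -0.067, 0.031, 0]]]}}

```text
clock: 2.72
position: [0.5436, 0.2655, 0.2006]
tool_rot: [3.141, -0.0, 2.976]
force: [0.7, -0.3, -0.8]
grip_width: 0.0851
finger_force: 0.0
```

```bash
python3 - <<'E'
from h import *
print(bot.observe()["position"],bot.observe()["tool_rot"])
W=bot.grab_frame("wrist");cv2.imwrite("pics/w1.png",W["pixels"][:,:,::-1]);print(np.round(W["K"],1).tolist(),np.round(W["pose"],4).tolist())
for l in("collar","former"):print(l,[(np.round(d["position"],1),round(d["conf"],2)) for d in bot.spot_point(W,l)])
E
```

```text
[0.54357958 0.26553851 0.20055669] [ 3.14103369e+00 -4.00593417e-04  2.97557532e+00]
[[371.6, 0.0, 324.2], [0.0, 371.6, 238.4], [0.0, 0.0, 1.0]] [[0.1642, 0.9408, 0.2964, 0.4677], [0.9864, -0.1569, -0.0484, 0.2779], [0.001, 0.3003, -0.9538, 0.3438], [0.0, 0.0, 0.0, 1.0]]
collar [(array([315.6, 257.4]), 0.84)]
former [(array([196.7, 317.2]), 0.92), (array([447.5, 242.5]), 0.84), (array([319.8, 366.3]), 0.62)]
```

View pics/w1.png

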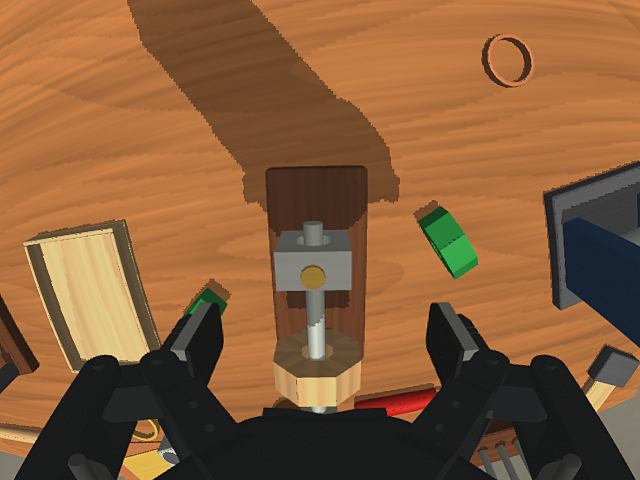

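The wrist view shows the collar (313,260) with its screw (313,277), the octagon (318,370), and the bar nearly parallel to image columns.

```bash
cat >> h.py <<'E'
def fz(f,p,z):
    K,T=f["K"],f["pose"];v=(np.array(p,float)-K[:2,2])/K[0,0];r=np.hypot(*v)
    d=np.r_[v/r*np.sin(r),np.cos(r)] if r>1e-9 else np.array([0,0,1.]);d=T[:3,:3]@d
    return T[:3,3]+d*(z-T[2,3])/d[2]
E
python3 - <<'E'
from h import *
W=bot.grab_frame("wrist")
for n,p,z in(("collar spot",(315.6,257.4),.125),("screw top",(313,277),.156),("top face L",(275,269),.147),("top face R",(350,269),.147),("bar end",(313,224),.136),("bar mid",(316,335),.136),("former",(319.8,366.3),.125)):print(n,np.round(fz(W,p,z),4))
a,b=fz(W,(313,224),.136),fz(W,(316.5,340),.136);print(np.degrees(np.arctan2(*(b-a)[1::-1])))
go(.548,.2590,.108,170.4)
E
```

```text
collar spot [0.5475 0.2594 0.125 ]
screw top [0.5473 0.2587 0.156 ]
top face L [0.5427 0.237  0.147 ]
top face R [0.5497 0.2795 0.147 ]
bar end [0.5229 0.2624 0.136 ]
bar mid [0.5972 0.2512 0.136 ]
former [0.6315 0.2477 0.125 ]
-8.400252557791768
shift mm [-5.1 -5.7 92.7] twist 0.1 clock 2.92
```

>>> {"op": "carry_out", "data": {"rows": [[[-0.004, -0.006, 0.01, -0.3], [-0.0047, -0.006, 0.03, -0.3], [-0.0047, -0.006, 0.055, -0.3], [-0.0047, -0.006, 0.075, -0.3], [-0.0047, -0.006, 0.09, -0.3], [-0.0047, -0.006, 0.0985, -0.3], [-0.0047, -0.006, 0.0985, -0.3], [-0.0047, -0.006, 0.0985, -0.3], [-0.0047, -0.006, 0.0985, -0.3]]]}}

```text
clock: 3.67
position: [0.5486, 0.258, 0.1027]
tool_rot: [3.141, 0.001, 2.98]
force: [0.3, 0.8, -0.5]
grip_width: 0.0847
finger_force: 0.0
```

>>> {"op": "carry_out", "data": {"rows": [[[0, 0, 0, 0], [0, 0, 0, 0], [0, 0, 0, 0], [0, 0, 0, 0], [0, 0, 0, 0], [0, 0, 0, 0], [0, 0, 0, 0], [0, 0, 0, 0], [0, 0, 0, 0], [0, 0, 0, 0]]], "grip": 0.035, "grip_force": 40}}

```text
clock: 4.5
position: [0.5483, 0.2579, 0.1023]
tool_rot: [3.141, 0.001, 2.98]
force: [-0.8, -0.7, 5.6]
grip_width: 0.0438
finger_force: 41.2
```

>>> {"op": "carry_out", "data": {"rows": [[[0, 0, -0.002, 0], [0, 0, -0.004, 0], [0, 0, -0.005, 0], [0, 0, -0.005, 0], [0, 0, -0.005, 0]]]}}

```text
clock: 4.92
position: [0.5481, 0.2579, 0.1068]
tool_rot: [3.142, 0.0, 2.98]
force: [-1.8, -0.8, -1.2]
grip_width: 0.0437
finger_force: 40.8
```

>>> {"op": "carry_out", "data": {"rows": [[[0.003, 0, 0, 0], [0.008, 0, 0, 0], [0.015, 0, 0, 0], [0.022, 0, 0, 0], [0.03, 0, 0, 0], [0.03, 0, 0, 0]]]}}

```text
clock: 5.42
position: [0.5166, 0.2633, 0.1068]
tool_rot: [-3.141, -0.001, 2.981]
force: [0.2, 0.4, -1.8]
grip_width: 0.0436
finger_force: 40.8
```

>>> {"op": "carry_out", "data": {"rows": [[[0.005, 0, 0, 0], [0.015, 0, 0, 0], [0.028, 0, 0, 0], [0.042, 0, 0, 0], [0.05, 0, 0, 0], [0.05, 0, -0.01, 0], [0.05, 0, -0.03, 0], [0.05, 0, -0.05, 0], [0.05, 0, -0.065, 0], [0.05, 0, -0.07, 0], [0.05, 0, -0.07, 0]]]}}

```text
clock: 6.33
position: [0.4701, 0.271, 0.1783]
tool_rot: [3.14, 0.002, 2.979]
force: [0.5, 1.3, -1.2]
grip_width: 0.0436
finger_force: 40.9
```

```bash
python3 - <<'E'
from h import *
T=bot.grab_frame("top");print([(np.round(d["position"],1),np.round(atz(T,d["position"],.125),3)) for d in bot.spot_point(T,"former")])
go(.555,-.017,.12,178)
E
```

```text
[(array([203. , 203.9]), array([0.629, 0.25 , 0.125])), (array([266.4, 210.7]), array([0.615, 0.116, 0.125])), (array([159.5, 230.1]), array([0.573, 0.339, 0.125]))]
shift mm [-131.2 -269.9   56.5] twist -7.29 clock 6.43
```

>>> {"op": "carry_out", "data": {"rows": [[[-0.004, -0.01, 0, -1], [-0.014, -0.03, 0, -2], [-0.03, -0.06, 0, -3], [-0.045, -0.092, 0, -4], [-0.06, -0.124, 0, -5], [-0.075, -0.156, 0, -6], [-0.092, -0.188, 0, -7], [-0.107, -0.22, 0, -7.3], [-0.12, -0.248, 0, -7.3], [-0.128, -0.264, 0, -7.3], [-0.131, -0.27, 0, -7.3], [-0.131, -0.27, 0, -7.3]]]}}

```text
clock: 7.43
position: [0.5547, -0.0185, 0.1758]
tool_rot: [-3.141, -0.001, 3.104]
force: [-0.0, 0.3, -0.6]
grip_width: 0.0433
finger_force: 40.9
```

>>> {"op": "carry_out", "data": {"rows": [[[0, 0, 0.01, 0], [0, 0, 0.03, 0], [0, 0, 0.055, 0], [0, 0, 0.08, 0], [0, 0, 0.105, 0], [0, 0, 0.125, 0], [0, 0, 0.138, 0], [0, 0, 0.145, 0], [0, 0, 0.15, 0], [0, 0, 0.15, 0], [0, 0, 0.15, 0]]]}}

```text
clock: 8.35
position: [0.555, -0.0163, 0.0271]
tool_rot: [3.141, 0.0, 3.108]
force: [0.6, -0.3, -1.1]
grip_width: 0.0436
finger_force: 40.9
```

```bash
python3 - <<'E'
from h import *
T=bot.grab_frame("top");cv2.imwrite("pics/t2.png",cv2.resize(T["pixels"][150:300,170:390],None,fx=3,fy=3)[:,:,::-1])
go(.555,-.017,.007,178)
E
```

```text
shift mm [ 0.2 -0.5 20.4] twist 0.04 clock 8.4
```

View pics/t2.png

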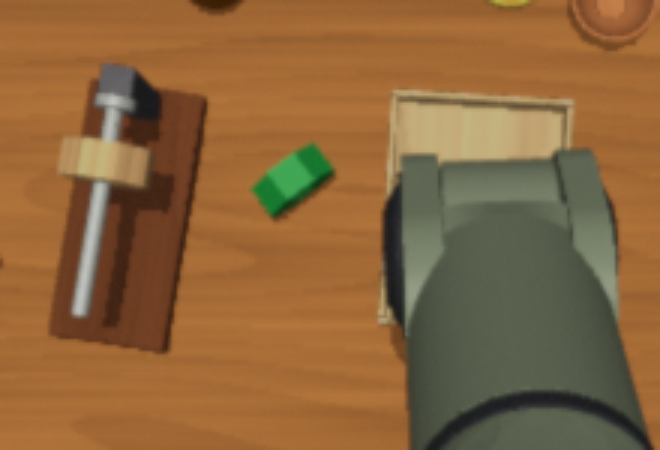

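The collar is off the bar and the octagon (crop 105,160) is still on it. The gripper is over the tray. I'll lower gently.

>>> {"op": "carry_out", "data": {"rows": [[[0, 0, 0.006, 0], [0, 0, 0.012, 0], [0, 0, 0.016, 0], [0, 0, 0.018, 0], [0, 0, 0.019, 0], [0, 0, 0.02, 0], [0, 0, 0.02, 0], [0, 0, 0.02, 0]]]}}

```text
clock: 9.07
position: [0.5549, -0.0169, 0.0069]
tool_rot: [-3.142, 0.0, 3.107]
force: [0.1, 0.1, -1.1]
grip_width: 0.0439
finger_force: 40.9
```

>>> {"op": "carry_out", "data": {"rows": [[[0, 0, 0.001, 0], [0, 0, 0.001, 0], [0, 0, 0.002, 0], [0, 0, 0.002, 0], [0, 0, 0.002, 0]]]}}

```text
clock: 9.48
position: [0.555, -0.0169, 0.005]
tool_rot: [-3.142, 0.0, 3.107]
force: [-1.2, -0.2, 2.7]
grip_width: 0.0435
finger_force: 41.2
```

>>> {"op": "carry_out", "data": {"rows": [[[0, 0, 0, 0], [0, 0, 0, 0], [0, 0, 0, 0], [0, 0, 0, 0], [0, 0, 0, 0], [0, 0, 0, 0], [0, 0, 0, 0], [0, 0, 0, 0]]], "grip": 0.064}}

```text
clock: 10.15
position: [0.5549, -0.0168, 0.0048]
tool_rot: [-3.142, 0.0, 3.107]
force: [-0.5, -1.1, -0.5]
grip_width: 0.0639
finger_force: 0.0
```

>>> {"op": "carry_out", "data": {"rows": [[[0, 0, -0.005, 0], [0, 0, -0.02, 0], [0, 0, -0.045, 0], [0, 0, -0.075, 0], [0, 0, -0.105, 0], [0, 0, -0.14, 0], [0, 0, -0.17, 0], [0, 0, -0.19, 0], [0, 0, -0.195, 0]]]}}

```text
clock: 10.9
position: [0.5561, -0.0169, 0.2038]
tool_rot: [3.141, 0.005, 3.107]
force: [0.5, -0.7, 0.3]
grip_width: 0.0643
finger_force: 0.0
```

```bash
python3 - <<'E'
from h import *
W=bot.grab_frame("wrist");cv2.imwrite("pics/w2.png",W["pixels"][:,:,::-1])
for l in("collar","tray"):print(l,[(np.round(d["position"],1),np.round(fz(W,d["position"],.027 if l=="collar" else 0),3)) for d in bot.spot_point(W,l)])
go(.628,.2465,.20,170.8)
E
```

```text
collar [(array([323.5, 209.6]), array([ 0.554, -0.017,  0.027]))]
tray [(array([325.3, 255.2]), array([ 0.607, -0.017,  0.   ]))]
shift mm [-6.420e+01  2.657e+02 -2.000e-01] twist 7.22 clock 11.05
```

View pics/w2.png

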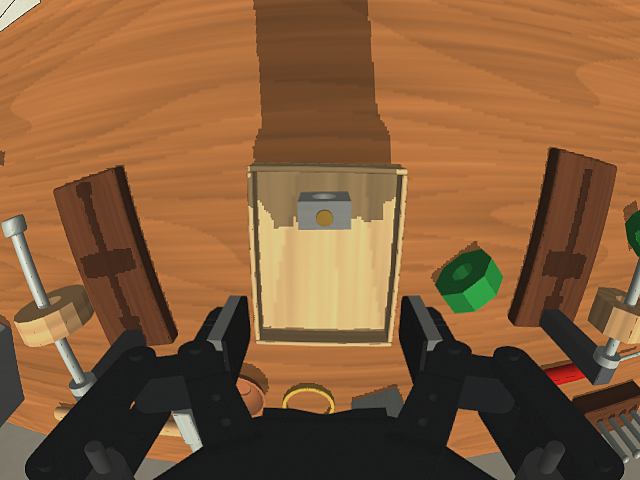

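The collar stands upright in the tray at (323,210). Next is the former.

>>> {"op": "carry_out", "data": {"rows": [[[-0.002, 0.01, 0, 1], [-0.008, 0.035, 0, 2], [-0.016, 0.065, 0, 3], [-0.024, 0.098, 0, 4], [-0.032, 0.131, 0, 5], [-0.04, 0.164, 0, 6], [-0.048, 0.197, 0, 7], [-0.056, 0.23, 0, 7.2], [-0.062, 0.254, 0, 7.2], [-0.064, 0.266, 0, 7.2], [-0.064, 0.266, 0, 7.2], [-0.064, 0.266, 0, 7.2]]], "grip": 0.085}}

```text
clock: 12.05
position: [0.6275, 0.2463, 0.1983]
tool_rot: [-3.14, -0.002, 2.982]
force: [-0.3, -1.5, 0.2]
grip_width: 0.0852
finger_force: 0.0
```

```bash
python3 - <<'E'
from h import *
W=bot.grab_frame("wrist");cv2.imwrite("pics/w3.png",W["pixels"][:,:,::-1])
for d in bot.spot_point(W,"former"):print(np.round(d["position"],1),np.round(fz(W,d["position"],.125),4),round(d["conf"],2))
go(.628,.2465,.10,170.8)
E
```

```text
[326.7 256. ] [0.6303 0.2471 0.125 ] 0.84
[461.6 150.4] [0.5768 0.3383 0.125 ] 0.72
[192.1 236.5] [0.6042 0.1645 0.125 ] 0.61
[323.5 184.1] [0.5856 0.2523 0.125 ] 0.25
shift mm [ 0.1  1.7 99.2] twist -0.07 clock 12.15
```

View pics/w3.png

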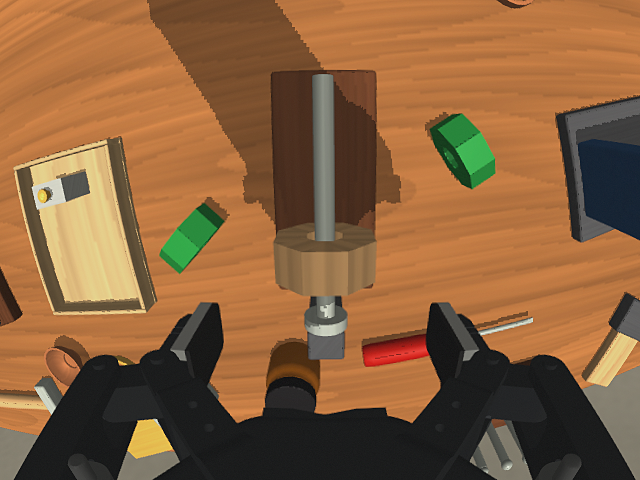

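The view shows the former (325,258) centred between the fingers. I'll descend and grip.

>>> {"op": "carry_out", "data": {"rows": [[[-0.001, 0.001, 0.01, 0], [-0.001, 0.001, 0.03, 0], [-0.001, 0.001, 0.055, 0], [-0.001, 0.001, 0.075, 0], [-0.001, 0.001, 0.09, 0], [-0.001, 0.001, 0.098, 0], [-0.001, 0.001, 0.099, 0], [-0.001, 0.001, 0.099, 0]]]}}

```text
clock: 12.82
position: [0.6292, 0.2471, 0.1007]
tool_rot: [-3.141, -0.0, 2.981]
force: [0.2, -0.1, 0.7]
grip_width: 0.0849
finger_force: 0.0
```

>>> {"op": "carry_out", "data": {"rows": [[[0, 0, 0, 0], [0, 0, 0, 0], [0, 0, 0, 0], [0, 0, 0, 0], [0, 0, 0, 0], [0, 0, 0, 0], [0, 0, 0, 0], [0, 0, 0, 0]]], "grip": 0.05, "grip_force": 40}}

```text
clock: 13.48
position: [0.6297, 0.2477, 0.102]
tool_rot: [3.141, 0.001, 2.981]
force: [-1.1, -1.8, 6.2]
grip_width: 0.0596
finger_force: 41.7
```

>>> {"op": "carry_out", "data": {"rows": [[[0, 0, -0.002, 0], [0, 0, -0.004, 0], [0, 0, -0.005, 0], [0, 0, -0.005, 0], [0, 0, -0.005, 0]]]}}

```text
clock: 13.9
position: [0.6292, 0.2476, 0.1059]
tool_rot: [3.142, 0.0, 2.981]
force: [0.8, 0.4, -1.5]
grip_width: 0.0595
finger_force: 43.1
```

>>> {"op": "carry_out", "data": {"rows": [[[0.003, 0, 0, 0], [0.01, 0, 0, 0], [0.02, 0, 0, 0], [0.03, 0, 0, 0], [0.04, 0, 0, 0], [0.05, 0, 0, 0], [0.06, 0, 0, 0], [0.067, 0, 0, 0], [0.07, 0, 0, 0], [0.07, 0, 0, 0]]]}}

```text
clock: 14.73
position: [0.5595, 0.2591, 0.106]
tool_rot: [3.142, -0.0, 2.982]
force: [0.5, 0.0, -0.4]
grip_width: 0.0598
finger_force: 43.1
```

>>> {"op": "carry_out", "data": {"rows": [[[0.004, 0, 0, 0], [0.012, 0, 0, 0], [0.024, 0, 0, 0], [0.036, 0, 0, 0], [0.048, 0, 0, 0], [0.06, 0, 0, 0], [0.072, 0, 0, 0], [0.082, 0, 0, 0], [0.088, 0, 0, 0], [0.09, 0, 0, 0], [0.09, 0, 0, 0]]]}}

```text
clock: 15.65
position: [0.4711, 0.2733, 0.1059]
tool_rot: [3.141, 0.0, 2.982]
force: [0.1, 0.4, -0.2]
grip_width: 0.0595
finger_force: 43.1
```

>>> {"op": "carry_out", "data": {"rows": [[[0, 0, -0.01, 0], [0, 0, -0.03, 0], [0, 0, -0.055, 0], [0, 0, -0.07, 0], [0, 0, -0.08, 0], [0, 0, -0.08, 0]]]}}

```text
clock: 16.15
position: [0.4724, 0.2734, 0.188]
tool_rot: [3.139, 0.002, 2.981]
force: [0.4, 0.6, -1.0]
grip_width: 0.0598
finger_force: 43.3
```

```bash
python3 - <<'E'
from h import *
go(.642,-.019,.12,178)
E
```

```text
shift mm [-214.1 -261.6   68. ] twist -7.22 clock 16.15
```

>>> {"op": "carry_out", "data": {"rows": [[[-0.006, -0.008, 0, -1], [-0.022, -0.027, 0, -2], [-0.044, -0.054, 0, -3], [-0.067, -0.082, 0, -4], [-0.09, -0.11, 0, -5], [-0.113, -0.138, 0, -6], [-0.136, -0.166, 0, -7.2], [-0.159, -0.194, 0, -7.2], [-0.182, -0.222, 0, -7.2], [-0.2, -0.245, 0, -7.2], [-0.21, -0.258, 0, -7.2], [-0.214, -0.262, 0, -7.2]]]}}

```text
clock: 17.15
position: [0.641, -0.0231, 0.1846]
tool_rot: [-3.14, -0.001, 3.103]
force: [-0.4, 0.5, -0.8]
grip_width: 0.0596
finger_force: 43.2
```

>>> {"op": "carry_out", "data": {"rows": [[[0, 0, 0, 0], [0, 0, 0.015, 0], [0, 0, 0.04, 0], [0, 0, 0.07, 0], [0, 0, 0.1, 0], [0, 0, 0.125, 0], [0, 0, 0.14, 0], [0, 0, 0.15, 0], [0, 0, 0.155, 0], [0, 0, 0.155, 0], [0, 0, 0.155, 0]]]}}

```text
clock: 18.07
position: [0.641, -0.0191, 0.0316]
tool_rot: [3.141, 0.001, 3.108]
force: [0.7, -0.2, -1.1]
grip_width: 0.0596
finger_force: 43.2
```

```bash
python3 - <<'E'
from h import *
W=bot.grab_frame("wrist");cv2.imwrite("pics/w4.png",W["pixels"][:,:,::-1])
go(.642,-.019,.012,178)
E
```

```text
shift mm [-0.7  0.3 19.9] twist 0.03 clock 18.12
```

View pics/w4.png

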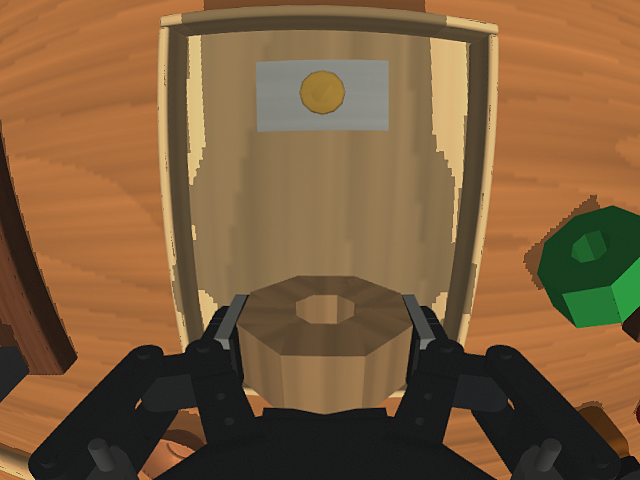

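The former (325,330) is held level and the collar is clear at (322,92). Lowering.

>>> {"op": "carry_out", "data": {"rows": [[[0, 0, 0.005, 0], [0, 0, 0.01, 0], [0, 0, 0.014, 0], [0, 0, 0.016, 0], [0, 0, 0.0175, 0], [0, 0, 0.0175, 0], [0, 0, 0.0175, 0]]]}}

```text
clock: 18.7
position: [0.6407, -0.0197, 0.0133]
tool_rot: [-3.142, -0.0, 3.107]
force: [-0.1, -0.3, -1.2]
grip_width: 0.0595
finger_force: 43.2
```

>>> {"op": "carry_out", "data": {"rows": [[[0, 0, 0.001, 0], [0, 0, 0.001, 0], [0, 0, 0.002, 0], [0, 0, 0.002, 0], [0, 0, 0.002, 0]]]}}

```text
clock: 19.12
position: [0.6409, -0.0197, 0.0122]
tool_rot: [3.142, 0.001, 3.107]
force: [-3.8, -0.0, 14.1]
grip_width: 0.0596
finger_force: 44.3
```

Contact. I'll ease off 1 mm and release.

>>> {"op": "carry_out", "data": {"rows": [[[0, 0, -0.001, 0], [0, 0, -0.001, 0], [0, 0, -0.001, 0]]]}}

```text
clock: 19.37
position: [0.6407, -0.0197, 0.0123]
tool_rot: [-3.142, 0.0, 3.107]
force: [-0.4, -0.3, 1.7]
grip_width: 0.0595
finger_force: 43.4
```

>>> {"op": "carry_out", "data": {"rows": [[[0, 0, 0, 0], [0, 0, 0, 0], [0, 0, 0, 0], [0, 0, 0, 0], [0, 0, 0, 0], [0, 0, 0, 0], [0, 0, 0, 0], [0, 0, 0, 0]]], "grip": 0.075}}

```text
clock: 20.03
position: [0.6407, -0.0197, 0.0123]
tool_rot: [-3.142, 0.0, 3.107]
force: [-1.6, -0.8, 0.1]
grip_width: 0.075
finger_force: 0.0
```

>>> {"op": "carry_out", "data": {"rows": [[[0, 0, -0.005, 0], [0, 0, -0.015, 0], [0, 0, -0.035, 0], [0, 0, -0.06, 0], [0, 0, -0.09, 0], [0, 0, -0.12, 0], [0, 0, -0.15, 0], [0, 0, -0.17, 0], [0, 0, -0.18, 0], [0, 0, -0.18, 0]]]}}

```text
clock: 20.87
position: [0.6416, -0.0197, 0.1952]
tool_rot: [3.141, 0.004, 3.107]
force: [-0.4, -0.5, -0.3]
grip_width: 0.0751
finger_force: 0.0
```

```bash
python3 - <<'E'
from h import *
W=bot.grab_frame("wrist");cv2.imwrite("pics/w5.png",W["pixels"][:,:,::-1])
for l,z in(("collar",.027),("former",.035)):print(l,[(np.round(d["position"],1),np.round(fz(W,d["position"],z),3)) for d in bot.spot_point(W,l)])
E
```

```text
collar [(array([324.2, 109.7]), array([ 0.553, -0.017,  0.027]))]
former [(array([327.9, 218.1]), array([ 0.643, -0.017,  0.035])), (array([482.5, 194.7]), array([0.625, 0.12 , 0.035]))]
```

View pics/w5.png

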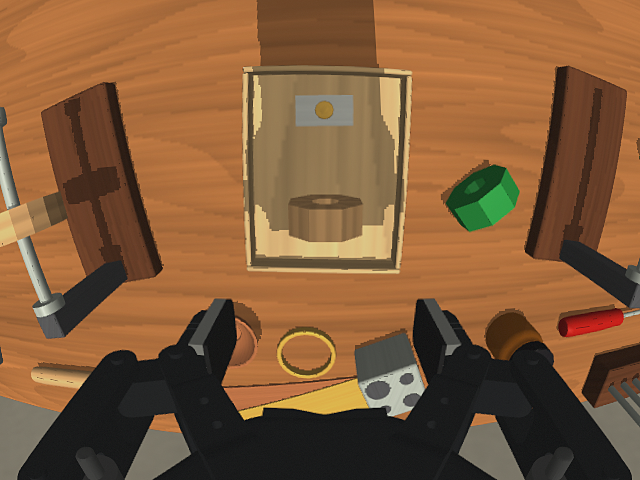

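Both pieces stand in the tray: collar (324,110) and former (327,218).

```bash
python3 -c "
from workcell import bot
print(bot.job_done())"
```

```text
the job is handed in; nothing more can be done
None
```

I slid the collar off first, then the eight-sided former. Both were standing at rest in the tray in the last wrist picture, neither was dropped, and I handed the job in at about 21 s of the 72 s allowed; the hand-in returned no verdict.

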